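# Drive a broken shoe out of the stringing machine's slotted rail

### The job

A broken black shoe is lodged in the T-slot of the stringing machine's base rail, at the bridge: take the slot scraper out of the tool tray and lay it in the slot on the closed-end side of the bridge. Drive it along under the bridge, changing from its rear to its front when the bridge is in the way, until the shoe drops clear of the open end into the catch bin. Move the shoe only with the scraper, leave the scraper in the slot beyond the bridge, and leave the other things where they are.

Things in the scene. Friction and masses are not known exactly. Their poses are not given: they have to be found in the camera images.
- rail: Aluminium rail fixed to the bench, 90 wide, 112 high, a T-slot along its top. Origin: on the bench under the bridge's middle, on the slot's centre line; x along the slot to the open end, z up. Rail from x = -250 (a 15 mm plug, flush with the top, closes the slot) to x = 200 (open). Slot: throat 18 wide, z = 112 to 100; below it a channel 34 wide to the floor at z = 85.
- bridge (a point): Middle of the underside of the grey bridge that stands across the rail (rail frame 0, 0, 166), 54 mm above the rail's top. It is 36 along the slot (x = -18 to 18), 150 across, 18 thick (bolt heads to z = 188); two gold posts 30 x 22 stand at y = -61 and 61. The gripper's fingers cannot pass under it.
- open_end (a point): Middle of the slot's open end, on the level of the rail's top (rail frame x = 200, z = 112).
- bin_in (a point): Middle of the catch bin's inner floor, 4 mm above the bench. The bin is 128 by 108 inside (128 along the slot), walls 60 high, fixed to the open end of the rail, below the slot's floor.
- scrap: The broken shoe: black plastic, an upside-down T: base 60 x 28 x 12, web 46 x 10, 11 high, on top; 60 g. Origin: centre of its underside (on the slot's floor); x along its length and the slot, z up. The slot's lips hold it down, its top 4 mm below the rail's top; a spring strip in the channel (rail x = -30 to 160) presses on it, so that pushing it takes 4 to 15 N.
- scraper: 600 g, same both ways. Steel flange 170 x 38 x 6 that rides on the rail's top; below it a tongue 170 x 13, 24 deep, for the slot; on top a black grip block 50 x 12, 32 high, in the middle, and 2 upright fins, 12 thick, 36 wide, 42 high, centred 70 each way (they clear the bridge by 6; pushed high up it tips nose-down and jams). Origin: centre of the flange's underside, on the rail's top when laid in; x along it, z up.
- tray: Grey plastic tool tray fixed on the bench, 240 x 150, walls 40 high. Origin: centre of its underside, x along its length. Two wooden runners along x, each 14 wide, with an 18 mm gap between them, tops at 40 mm, carry the scraper's flange, the tongue hanging between them.
- shoe: Bystander: a sound spare shoe lying on the bench beside the rail, like the broken one but with a web as long as its base (60 x 28 x 23 high). Origin: centre of its underside.
- reel_a: Bystander: white string reel lying flat beside the rail, 90 across, 32 high. Origin: centre of its underside.
- reel_b: Bystander: a second white reel like it, on the rail's other side. Origin: centre of its underside.
- jar: Bystander: closed jar, 60 across, 75 high. Origin: centre of its underside.
- packet: Bystander: slim card packet 110 x 38 x 18 lying in the tray on the other side of the runners. Origin: centre of its underside.
- wrench: Bystander: wrench 150 long lying flat. Origin under its middle.
- screwdriver: Bystander: screwdriver 170 long lying in the tray on one side of the runners. Origin under its middle.
Things that resemble listed ones, but are neither listed nor needed, are in the scene too. Of the things that look like the scraper, the larger one is meant.

How it is judged:
On the way, in this order (a step that is already met when the one before it is completed fails the run):
1. the scraper lies in the slot on the closed-end side of the bridge (y of scraper in the frame of rail between -0.006 and 0.006 m and z of scraper in the frame of rail between 0.106 and 0.117 m and angle between the x axis of scraper and the x axis of rail, either way round below 0.06 rad and angle between scraper's own z axis and vertical below 0.08 rad and x of scraper in the frame of rail between -0.165 and -0.06 m), for 0.2 s.
2. the scraper has been driven part-way under the bridge along the slot, the shoe ahead of it (y of scraper in the frame of rail between -0.006 and 0.006 m and z of scraper in the frame of rail between 0.106 and 0.117 m and angle between the x axis of scraper and the x axis of rail, either way round below 0.06 rad and angle between scraper's own z axis and vertical below 0.08 rad and x of scraper in the frame of rail between 0 and 0.09 m and z of scrap in the frame of scraper below -0.015 m and x of scrap in the frame of rail above 0.1 m), for 0.1 s.
At the end, for the whole second after the job is handed in: The broken shoe lies at rest in the catch bin (origin under 50 mm above its floor); the scraper lies still, seated in the slot (within 6 mm of centre line and height, 3 degrees of line), its middle 60 to 170 mm past the middle of the bridge, towards the open end (x of scrap in the frame of bin_in between -0.066 and 0.066 m and y of scrap in the frame of bin_in between -0.055 and 0.055 m and z of scrap in the frame of bin_in below 0.05 m and linear speed of each of scrap, scraper below 0.02 m/s and y of scraper in the frame of rail between -0.006 and 0.006 m and z of scraper in the frame of rail between 0.106 and 0.117 m and angle between the x axis of scraper and the x axis of rail, either way round below 0.06 rad and angle between scraper's own z axis and vertical below 0.08 rad and x of scraper in the frame of rail between 0.06 and 0.17 m); the robot touches nothing.
It fails at once if the broken shoe is touched by the robot (contact force between any of the fingers, the arm and scrap above 1 N).
It fails at once if a bystander (reel, jar, packet, wrench, screwdriver, spare shoe) is moved by more than 25 mm (distance of any of reel_a, reel_b, shoe, jar, packet, wrench, screwdriver from where it was at the start of the episode above 0.025 m).
It also fails if it takes over 61 s, if anything falls off the work surface, if the arm or the gripper's body presses on something with over 40 N, if the wrist force passes 120 N, or if a joint passes its speed limit or range.

### The arm

A 6-joint arm with a two-finger parallel gripper is mounted at the origin on the work surface. World frame = base frame: x ahead of the robot, y to its left, z up, the work surface at z = 0. Lengths are in m, angles in rad, forces in N, time in s.
With the tool pointing down it reaches from about 0.35 to 0.85 m from the base axis. Payload 8.1 kg.
Tool frame: the origin (TCP) lies between the finger pads; the fingertips stand 11 mm ahead of it and the grasp point (between the pads) lies 8 mm behind it (robot.tips_ahead is the distance from the TCP to the fingertips, in m); z points along the fingers, y is the line along which they close (so a half turn about z gives the same grasp; the last joint's range is limited). The gripper opens to 93 mm and grips with 3 to 60 N. Pads are 15 mm wide; open, the fingers measure 128 mm over their backs; the gripper's body (75 mm by 188 mm) begins 65 mm behind the grasp point.
Start: joints at [1.039, 0.13, 1.488, -0, 1.523, -0.085], TCP at [0.259, 0.541, 0.23] pointing down, gripper open.
Joint ranges: [-2.96, 2.96], [-0.89, 2.26], [0.02, 2.5], [-1.34, 4.48], [0, 2.73], [-2.66, 2.66]. Speed limits (rad/s): [2.39, 2.39, 2.79, 3.14, 3.14, 3.14].

### API

Orientations are given as a rotation vector (axis times angle).
In Python, from plant import robot gives the robot as it stands. The module is installed in compiled form; this text tells all that it offers.
- The arm moves only by the tool move_arm, never from a script. Its argument "deltas" is one flat list of numbers, 7 for each row, row after row: the shift along the tool's x, y, z in m, then the turn, a rotation vector about the tool's x, y, z in rad, then the opening, from 0 (shut) to 1 (fully open). A call has 1 to 12 rows; each row is the pose to reach, as a shift and turn from the pose commanded when the call began, along the tool's axes at that moment; what a row does not reach only later rows make up. A row lasts 1/8 s, in which the tool goes at most 62.5 mm and 10.7 degrees, less where a joint would pass 70% of its speed; a pose out of reach is approached as far as the arm can. A call with a gripper value outside its range is refused whole. The fingers move at their own pace and stop on an object; "squeeze" is the grip in N (left out, the last holds). Time passes only in rows, so rows that repeat a pose let the fingers close. It gives the time, the measured TCP pose, the force, the opening and the grip force at its end, in the units of the state.
- robot.read_state(): the state, without advancing time (a new reading comes with each control period).
- robot.read_camera(name): name is "scene" or "top" or "wrist"; returns (picture, depth): 420x560x3 uint8, red, green, blue; 420x560 float32, m along the optical axis (not along the pixel's ray), 0 where there is no reading.
- robot.camera_model(name): a dict with "K" (3x3 intrinsics, pixels), "k1" (the pictures are not rectified: a ray, as slopes to the right and down, at radius r is drawn at 1 + k1 r^2 times it, then the intrinsics apply), "R" (3x3) and "t" (3): a world point X has camera coordinates R X + t; the wrist camera has in their place "tool_from_camera" (4x4, takes a point from camera to tool coordinates, whose origin is the TCP and whose axes are the flange's). Camera axes: x right, y down, z forward; pixel columns grow to the right and rows downward; lengths in m; the calibration is good to about 2 mm. A picture is of the moment at which its call begins: read the wrist's pose just before it. camera_model takes no time and is no camera call.
- robot.close_job(): hands the job in; it is judged then, once.
Trained networks look in the newest picture that a camera, given by its name, has taken for a name from the list of things; names that differ only in an ending like _2 or _b are one class to them, and where a whole thing is asked for, a point or a joint stands for the part that bears it (a point fixed in the world has none). Each returns a list of dicts, best first, with "confidence" (0 to 1); they miss things now and then, are a little off and sometimes report something else, mostly with a low value. They report only what shows in the picture. A call takes as long as a camera call. They do not tell look-alikes from the thing itself.
- robot.recognise(camera, label): "uv" ([column, row] in pixels, amid what is visible of it).
The state is a dict: "t": time; "q": joint angles; "dq": joint speeds; "joint_torque": joint torques, N m; "tool_pos": TCP position; "orientation": TCP orientation; "force": force on the tool from outside, world axes, zero at the start; "wrist_torque": the same for the moment, N m; "opening": finger opening in m; "gripper_force": force on a finger pad.
Only numpy, scipy, OpenCV 4.12 (cv2) and the standard library are available. Lean on these libraries where they do the work, as an engineer would, in place of code of your own. Each camera call takes 0.05 s, during which the arm holds its last target. There are 200 camera calls.

## Working session

There is one attempt and no reset: what is moved stays moved. The work goes in short steps, Python scripts to look and compute and a tool call to move; the robot and the scene stay as the last step left them, time stands still between calls to the robot, and variables do not carry over. Pictures are saved under pics/ and viewed, at most 10 in all, crops included, and the job is handed in when it is done.

Besides the shell and the picture viewer there is one more tool, called after ">>>" as name(argument=value, ...), one argument or row to a line, values as JSON. move_arm: Moves the arm, as the interface text tells. Its arguments: {"type":"object","properties":{"deltas":{"type":"array","items":{"type":"number"}},"squeeze":{"type":"number"}},"required":["deltas"]}

```bash
mkdir -p pics; cat > h.py <<'E'
import numpy as np, cv2
from scipy.spatial.transform import Rotation as Ro
from plant import robot
def undist(uv,m):
    K=np.array(m["K"]); p=(np.atleast_2d(uv)-K[:2,2])/[K[0,0],K[1,1]]
    d=p.copy()
    for _ in range(10): d=p/(1+m["k1"]*(d**2).sum(1,keepdims=True))
    return d
def cam(name):
    m=robot.camera_model(name)
    if name=="wrist":
        s=robot.read_state(); T=np.eye(4);T[:3,:3]=Ro.from_rotvec(s["orientation"]).as_matrix();T[:3,3]=s["tool_pos"]
        W=T@np.array(m["tool_from_camera"]); R=W[:3,:3];c=W[:3,3]
    else:
        R=np.array(m["R"]).T; c=-R@np.array(m["t"])
    return m,R,c
def atz(uv,z,C):
    m,R,c=C; d=undist(uv,m); r=np.c_[d,np.ones(len(d))]@R.T
    return c+r*((z-c[2])/r[:,2])[:,None]
def atd(uv,dep,C):
    m,R,c=C; d=undist(uv,m); return c+(np.c_[d,np.ones(len(d))]*np.asarray(dep).reshape(-1,1))@R.T
def cloud(dep,C):
    v,u=np.nonzero(dep>0); return atd(np.c_[u,v],dep[v,u],C),u,v
def save(n,im): cv2.imwrite(f"pics/{n}.png",im[...,::-1])
E
python3 - <<'E'
from h import *
ims=[]
for n in("scene","top"):
    C=cam(n); im,d=robot.read_camera(n); ims.append(im); np.savez(n,im=im,d=d)
    save(n,im)
    for l in("scraper","rail","bridge","scrap","tray","bin_in","open_end","shoe","reel_a","jar","packet","wrench","screwdriver"):
        try:
            for r in robot.recognise(n,l)[:3]:
                u,v=map(int,r["uv"]); print(n,l,np.round(r["confidence"],2),u,v,np.round(atd([u,v],[d[v,u]],C)[0],3))
        except Exception as e: print(l,e)
E
```

```text
scene scraper 0.82 188 240 [ 0.482 -0.425  0.046]
scene scraper 0.5 133 231 [ 0.346 -0.59   0.024]
scene rail 0.6 322 193 [0.542 0.066 0.112]
scene bridge 0.59 320 196 [0.552 0.052 0.114]
scene scrap 0.29 190 237 [ 0.496 -0.417  0.079]
scene scrap 0.17 321 193 [0.543 0.061 0.116]
scene tray 0.85 189 245 [ 0.502 -0.428  0.045]
scene bin_in 0.95 320 195 [0.549 0.054 0.115]
scene open_end 0.94 321 194 [0.546 0.06  0.114]
scene open_end 0.5 190 238 [ 0.499 -0.418  0.078]
scene reel_a 0.63 361 204 [0.599 0.212 0.033]
scene jar 0.81 308 247 [ 0.696 -0.07   0.066]
scene screwdriver 0.73 196 226 [ 0.428 -0.38   0.033]
top scraper 0.8 375 231 [ 0.49  -0.41   0.077]
top scraper 0.68 433 280 [ 0.359 -0.589  0.019]
top rail 0.62 188 220 [0.503 0.11  0.111]
top bridge 0.95 184 219 [0.506 0.122 0.108]
top bridge 0.25 121 278 [0.345 0.314 0.007]
top tray 0.72 370 241 [ 0.465 -0.402  0.045]
top bin_in 0.86 185 219 [0.506 0.118 0.112]
top open_end 0.97 185 218 [0.51  0.12  0.102]
top shoe 0.68 163 262 [0.393 0.19  0.028]
top reel_a 0.8 262 239 [ 0.465 -0.092  0.034]
top reel_a 0.57 152 191 [0.599 0.235 0.031]
top jar 0.75 246 167 [ 0.666 -0.041  0.077]
top packet 0.94 387 224 [ 0.518 -0.456  0.027]
top packet 0.5 127 276 [0.351 0.297 0.007]
top wrench 0.56 125 276 [0.351 0.304 0.004]
top screwdriver 0.74 355 255 [ 0.426 -0.362  0.021]
```

View pics/scene.png

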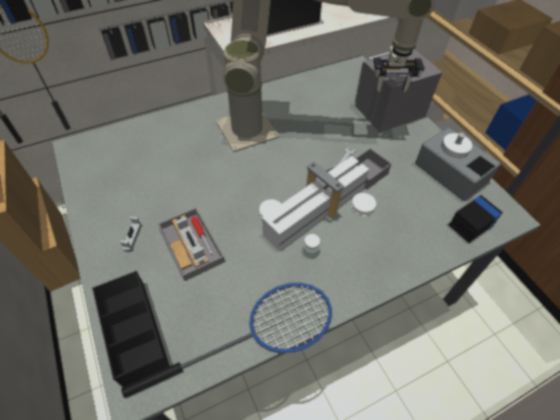

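View pics/top.png

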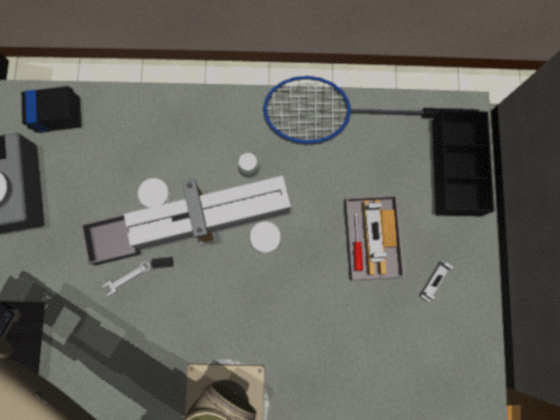

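The top view shows the scraper candidates: one in the tray at (375,231), and a smaller one on the bench at (435,281). The tray one is the larger. The rail's open end is at about (125,228) with the bin at (110,240). The closed end is at (288,195), the bridge at (196,209), and the broken shoe at (180,217).

```bash
cat >> h.py <<'E'
def rect(P):
    (c,s,a)=cv2.minAreaRect((P[:,:2]*1000).astype(np.float32)); b=cv2.boxPoints((c,s,a))
    e=[b[1]-b[0],b[2]-b[1]]; e=max(e,key=np.linalg.norm)
    return np.round(np.array(c)/1000,4),np.round(np.array(s),1),round(float(np.degrees(np.arctan2(e[1],e[0]))%180),2)
E
python3 - <<'E'
from h import *
z=np.load("top.npz");im=z["im"];d=z["d"];C=cam("top");P,u,v=cloud(d,C)
def box(u0,u1,v0,v1,z0,z1): 
    k=(u>u0)&(u<u1)&(v>v0)&(v<v1)&(P[:,2]>z0)&(P[:,2]<z1); return P[k]
r=box(115,300,160,260,.104,.122); print("rail",rect(r),np.median(r[:,2]),len(r))
b=box(115,300,160,260,.16,.2); print("bridge",rect(b),np.median(b[:,2]),len(b))
t=box(335,415,185,290,.033,.047);print("tray",rect(t))
g=box(335,415,185,290,.055,.1); print("fins/grip",rect(g),np.median(g[:,2]),np.percentile(g[:,2],95))
g2=box(415,460,255,305,.015,.1); print("lookalike",rect(g2))
a=cv2.resize(im[175:310,330:465],None,fx=3,fy=3,interpolation=2);b=cv2.resize(im[170:270,75:300],None,fx=3,fy=3,interpolation=2)
o=np.zeros((405+300,675,3),np.uint8); o[:405,:405]=a;o[405:,:675]=b; save("crop",cv2.resize(o,None,fx=.85,fy=.85))
E
```

```text
rail (array([0.5321, 0.0595]), array([136. , 453.2]), 111.04) 0.11138765758024016 4011
bridge (array([0.5259, 0.0845]), array([148.6,  36.7]), 15.92) 0.18337824454658036 797
tray (array([ 0.4795, -0.4161]), array([238.8, 152.3]), 4.43)
fins/grip (array([ 0.493 , -0.4136]), array([150.2,  37.9]), 4.73) 0.0803761682764289 0.08967142901117764
lookalike (array([ 0.3573, -0.5961]), array([ 29. , 122.9]), 148.46)
```

View pics/crop.png

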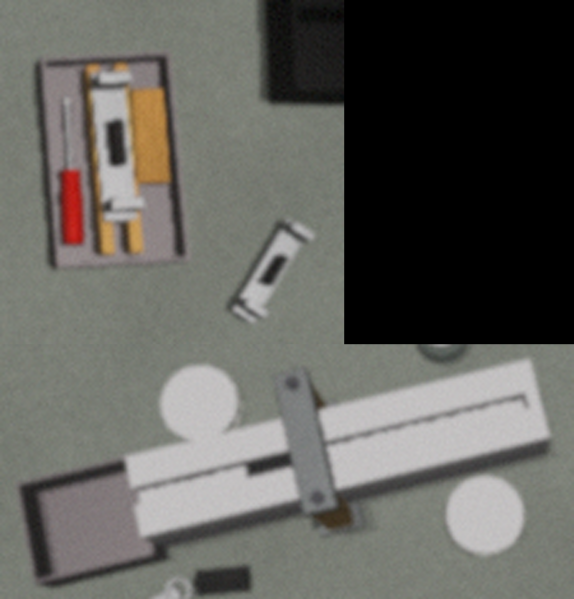

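```bash
cat >> h.py <<'E'
def go(pos,yaw):
    "deltas to tool-down pose with tool x at yaw deg (or +180)"
    s=robot.read_state(); R=Ro.from_rotvec(s["orientation"]).as_matrix()
    for y in(yaw,yaw+180):
        T=np.c_[[np.cos(np.radians(y)),np.sin(np.radians(y)),0],[np.sin(np.radians(y)),-np.cos(np.radians(y)),0],[0,0,-1]]
        print(y,np.round(R.T@(np.array(pos)-s["tool_pos"]),4),np.round(Ro.from_matrix(R.T@T).as_rotvec(),4))
E
python3 - <<'E'
from h import *
s=robot.read_state();print(s["t"],robot.tips_ahead,Ro.from_rotvec(s["orientation"]).as_matrix().round(3))
m=robot.camera_model("wrist");print(np.round(m["tool_from_camera"],3),m["K"],m["k1"])
go([.52,0.0,.33],105.9)
go([.493,-.414,.25],4.7)
E
```

```text
1.4 0.011 [[-0.902  0.432 -0.   ]
 [ 0.432  0.902 -0.   ]
 [ 0.    -0.    -1.   ]]
[[ 0.001 -0.968 -0.253  0.069]
 [ 1.     0.     0.001 -0.001]
 [-0.001 -0.253  0.968 -0.156]
 [ 0.     0.     0.     1.   ]] [[351.36900648   0.         276.48916573]
 [  0.         351.36900648 207.33412184]
 [  0.           0.           1.        ]] -0.047016561197338706
105.9 [-0.469  -0.3753 -0.1004] [-1.000e-04 -0.000e+00  8.465e-01]
285.9 [-0.469  -0.3753 -0.1004] [ 0.0000e+00 -1.0000e-04 -2.2951e+00]
4.7 [-0.6235 -0.7603 -0.0204] [-1.0000e-04  0.0000e+00  2.6127e+00]
184.7 [-0.6235 -0.7603 -0.0204] [-0.000e+00 -1.000e-04 -5.289e-01]
```

>>> move_arm(
  deltas=[-0.452,-0.339,-0.13,0,0,0.8465,1,-0.452,-0.339,-0.13,0,0,0.8465,1,-0.452,-0.339,-0.13,0,0,0.8465,1,-0.452,-0.339,-0.13,0,0,0.8465,1,-0.452,-0.339,-0.13,0,0,0.8465,1,-0.452,-0.339,-0.13,0,0,0.8465,1,-0.452,-0.339,-0.13,0,0,0.8465,1,-0.452,-0.339,-0.13,0,0,0.8465,1,-0.452,-0.339,-0.13,0,0,0.8465,1,-0.452,-0.339,-0.13,0,0,0.8465,1,-0.452,-0.339,-0.13,0,0,0.8465,1,-0.452,-0.339,-0.13,0,0,0.8465,1],
)

```text
t: 2.9
tool_pos: [0.5198, 0.0415, 0.3592]
orientation: [-1.891, -2.508, 0.0]
force: [0.1, -0.2, 0.7]
opening: 0.0932
gripper_force: 0.0
```

```bash
python3 - <<'E'
from h import *
C=cam("wrist"); im,d=robot.read_camera("wrist"); save("w1",im); np.savez("w1",im=im,d=d,R=C[1],c=C[2])
s=robot.read_state();print(s["t"],s["tool_pos"],s["q"].round(2) if hasattr(s["q"],"round") else s["q"])
P,u,v=cloud(d,C)
k=(P[:,2]>.104)&(P[:,2]<.12)&(abs(P[:,0]-.53)<.2); r=P[k]; print("rail",rect(r),np.median(r[:,2]))
k=(P[:,2]>.178)&(P[:,2]<.195); print("bridge",rect(P[k]),np.median(P[k][:,2]))
k=(P[:,2]>.08)&(P[:,2]<.104)
print(k.sum())
go([.493,-.4136,.25],4.7)
E
```

```text
2.95 [0.5197329  0.04162306 0.35923301] [-0.02 -0.1   1.49  0.    1.75 -0.3 ]
rail (array([0.5379, 0.0332]), array([ 90.6, 402.1]), 105.31) 0.11336391132742402
bridge (array([0.5247, 0.081 ]), array([150.9,  36.3]), 15.32) 0.1853318575980778
3624
4.7 [-0.4303 -0.1512  0.1091] [-1.0000e-03  1.0000e-04  1.7681e+00]
184.7 [-0.4303 -0.1512  0.1091] [-1.0000e-04 -9.0000e-04 -1.3735e+00]
```

View pics/w1.png

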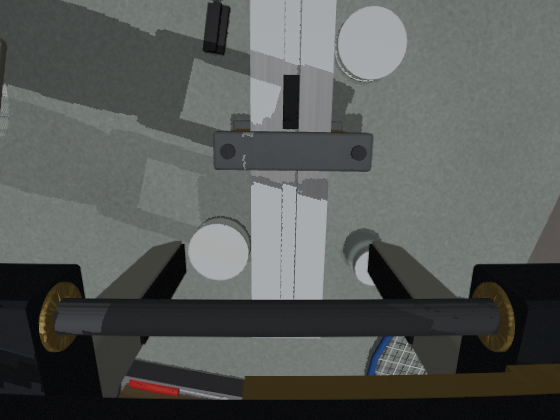

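>>> move_arm(
  deltas=[-0.43,-0.151,0.109,0,0,1.768,1,-0.43,-0.151,0.109,0,0,1.768,1,-0.43,-0.151,0.109,0,0,1.768,1,-0.43,-0.151,0.109,0,0,1.768,1,-0.43,-0.151,0.109,0,0,1.768,1,-0.43,-0.151,0.109,0,0,1.768,1,-0.43,-0.151,0.109,0,0,1.768,1,-0.43,-0.151,0.109,0,0,1.768,1,-0.43,-0.151,0.109,0,0,1.768,1,-0.43,-0.151,0.109,0,0,1.768,1,-0.43,-0.151,0.109,0,0,1.768,1,-0.43,-0.151,0.109,0,0,1.768,1],
)

```text
t: 4.45
tool_pos: [0.4935, -0.4138, 0.2506]
orientation: [-3.139, -0.131, 0.0]
force: [-0.3, 0.2, -0.4]
opening: 0.0932
gripper_force: 0.0
```

```bash
python3 - <<'E'
from h import *
C=cam("wrist"); im,d=robot.read_camera("wrist"); save("w2",im); np.savez("w2",im=im,d=d,R=C[1],c=C[2])
s=robot.read_state();print(s["t"],s["tool_pos"])
P,u,v=cloud(d,C); near=np.hypot(P[:,0]-.493,P[:,1]+.4136)<.13
for a,b in((.06,.095),(.082,.095),(.042,.053)):
    k=near&(P[:,2]>a)&(P[:,2]<b); print(a,rect(P[k]),np.median(P[k][:,2]))
k=near&(P[:,2]>.07)&(P[:,2]<.095)&(im[v,u].max(1)<70);print("grip dark",rect(P[k]),np.median(P[k][:,2]),k.sum())
E
```

```text
4.5 [ 0.4934273  -0.41396398  0.25070447]
0.06 (array([ 0.4907, -0.4173]), array([152. ,  36.1]), 4.67) 0.08592606746286735
0.082 (array([ 0.4907, -0.4173]), array([152. ,  36.1]), 4.67) 0.08917173457677069
0.042 (array([ 0.4835, -0.4189]), array([226.9, 150.1]), 4.22) 0.047118022935904
grip dark (array([ 0.4713, -0.4188]), array([89.9, 33.8]), 4.45) 0.07900037429333301 849
```

View pics/w2.png

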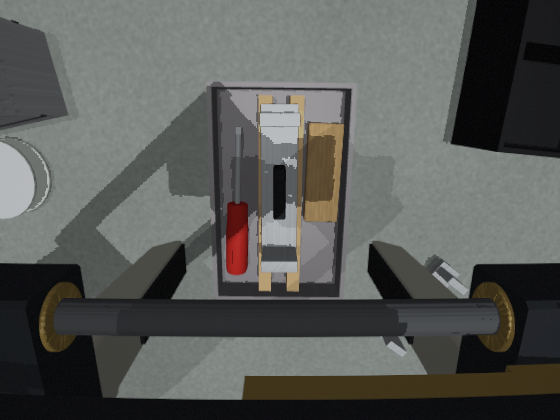

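>>> move_arm(
  deltas=[-0.003,0.003,0.06,0,0,0.002,0.5,-0.003,0.003,0.12,0,0,0.002,0.5,-0.003,0.003,0.16,0,0,0.002,0.5,-0.003,0.003,0.18,0,0,0.002,0.5,-0.003,0.003,0.19,0,0,0.002,0.5,-0.003,0.003,0.19,0,0,0.002,0.4,-0.003,0.003,0.19,0,0,0.002,0,-0.003,0.003,0.19,0,0,0.002,0,-0.003,0.003,0.19,0,0,0.002,0,-0.003,0.003,0.19,0,0,0.002,0,-0.003,0.003,0.19,0,0,0.002,0],
  squeeze=50,
)

```text
t: 5.88
tool_pos: [0.4907, -0.4179, 0.0616]
orientation: [3.139, 0.123, 0.001]
force: [-0.1, 4.6, 5.0]
opening: 0.0118
gripper_force: 50.0
```

```bash
python3 - <<'E'
from h import *
s=robot.read_state();print(s["t"],s["tool_pos"],s["opening"],s["gripper_force"])
E
```

```text
5.875 [ 0.4906732  -0.41791157  0.06163071] 0.011846121080729211 50.00182807445526
```

>>> move_arm(
  deltas=[0,0,-0.04,0,0,0,0,0,0,-0.1,0,0,0,0,0,0,-0.16,0,0,0,0,0.03,-0.05,-0.198,0,0,-0.15,0,0.05,-0.11,-0.198,0,0,-0.33,0,0.06,-0.17,-0.198,0,0,-0.51,0,0.07,-0.23,-0.198,0,0,-0.69,0,0.08,-0.29,-0.198,0,0,-0.87,0,0.0966,-0.34,-0.198,0,0,-1.05,0,0.0966,-0.377,-0.198,0,0,-1.23,0,0.0966,-0.377,-0.198,0,0,-1.41,0,0.0966,-0.377,-0.198,0,0,-1.59,0],
)

```text
t: 7.38
tool_pos: [0.5564, -0.0338, 0.2575]
orientation: [-2.101, -2.334, 0.002]
force: [-0.9, -1.0, -4.7]
opening: 0.0116
gripper_force: 50.0
```

```bash
python3 - <<'E'
from h import *
s=robot.read_state();print(s["t"],s["tool_pos"],s["opening"],s["gripper_force"],s["force"])
go([.5564,-.0347,.18],105.31)
E
```

```text
7.375 [ 0.55642805 -0.03384178  0.2574996 ] 0.01156487303619031 49.9977171421051 [-0.88097968 -0.982385   -4.73247197]
105.31 [-0.0009  0.      0.0775] [-0.0018 -0.0003 -0.1623]
285.31 [-0.0009  0.      0.0775] [-4.0000e-04  2.7000e-03  2.9793e+00]
```

>>> move_arm(
  deltas=[-0.001,0,0.04,0,0,-0.163,0,-0.001,0,0.0775,0,0,-0.163,0,-0.001,0,0.0775,0,0,-0.163,0,-0.001,0,0.0775,0,0,-0.163,0],
)

```text
t: 7.88
tool_pos: [0.5575, -0.0358, 0.1822]
orientation: [1.914, 2.49, 0.0]
force: [0.4, -0.3, -4.2]
opening: 0.0116
gripper_force: 50.0
```

```bash
python3 - <<'E'
from h import *
C=cam("wrist"); im,d=robot.read_camera("wrist"); save("w3",im); np.savez("w3",im=im,d=d,R=C[1],c=C[2])
s=robot.read_state();print(s["t"],s["tool_pos"],s["orientation"])
P,u,v=cloud(d,C)
o=np.array([.5247,.081]);a=np.radians(105.31);e=np.array([np.cos(a),np.sin(a)]);n=np.array([-e[1],e[0]])
X=(P[:,:2]-o)@e;Y=(P[:,:2]-o)@n;Z=P[:,2]
k=(abs(Y)<.03)&(X<-.02)&(Z>.19)&(X>-.25)
Q=np.c_[X,Y,Z][k];print("fin-high pts",rect(Q),len(Q))
k2=k&(Z>.195)&(X>-.08);Q=np.c_[X,Y,Z][k2];print("front fin",rect(Q),np.median(Q[:,2]))
k2=k&(X<-.15);Q=np.c_[X,Y,Z][k2];print("rear fin",len(Q), rect(Q) if len(Q) else 0)
k2=(abs(Y)<.06)&(X<-.02)&(Z>.105)&(Z<.12);print("rail",rect(np.c_[X,Y,Z][k2]))
k2=(abs(Y)<.02)&(X<-.02)&(X>-.23)&(Z>.155)&(Z<.175);print("flange",rect(np.c_[X,Y,Z][k2]),k2.sum())
E
```

```text
7.925 [ 0.55813671 -0.03586675  0.1831079 ] [1.91301270e+00 2.48911997e+00 1.83297453e-03]
fin-high pts (array([-0.0889,  0.    ]), array([85.6, 60. ]), 0.0) 52328
front fin (array([-0.0522, -0.0015]), array([36.2, 12. ]), 89.61) 0.20980469153108944
rear fin 0 0
rail (array([-0.0862,  0.0003]), array([ 90.8, 132.5]), 179.78)
flange (array([-0.1122, -0.0011]), array([ 37.8, 149.7]), 179.87) 9941
```

View pics/w3.png

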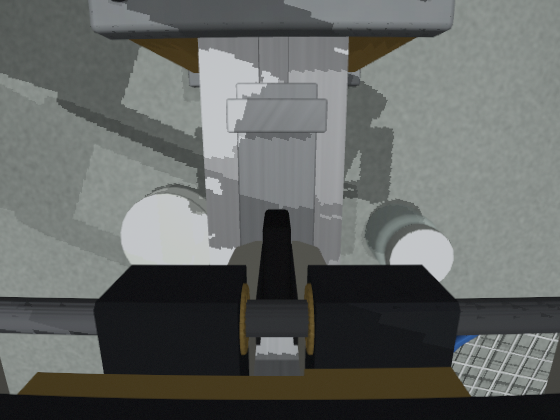

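>>> move_arm(
  deltas=[0,-0.0014,0.01,0,0,0,0,0,-0.0014,0.012,0,0,0,0,0,-0.0014,0.012,0,0,0,0,0,-0.0014,0.012,0,0,0,0],
)

```text
t: 8.43
tool_pos: [0.5559, -0.036, 0.1694]
orientation: [1.914, 2.491, 0.0]
force: [0.1, -0.2, -4.7]
opening: 0.0119
gripper_force: 50.0
```

```bash
cat >> h.py <<'E'
o=np.array([.5247,.081]);_a=np.radians(105.31);e=np.array([np.cos(_a),np.sin(_a)]);n=np.array([-e[1],e[0]])
def rf(P): return np.c_[(P[:,:2]-o)@e,(P[:,:2]-o)@n,P[:,2]]
def look(name=None):
    C=cam("wrist"); im,d=robot.read_camera("wrist")
    if name: save(name,im)
    s=robot.read_state(); print("t",s["t"],"tcp rail",rf(np.array([s["tool_pos"]])).round(4),"yaw",np.degrees(2*np.arctan2(s["orientation"][1],s["orientation"][0]))%180, "F",np.round(s["force"],1),s["opening"])
    P,u,v=cloud(d,C); return im,d,rf(P),u,v
E
python3 - <<'E'
from h import *
im,d,Q,u,v=look(); X,Y,Z=Q.T
for lab,k in (("front fin",(abs(Y)<.03)&(Z>.185)&(X>-.07)&(X<-.03)),("flange",(abs(Y)<.03)&(X<-.02)&(X>-.23)&(Z>.143)&(Z<.165)),("rail",(abs(Y)<.06)&(X<-.02)&(Z>.105)&(Z<.12))):
    print(lab,rect(Q[k]),np.median(Z[k]))
E
```

```text
t 8.475 tcp rail [[-0.1211  0.0008  0.1694]] yaw 104.92538691399756 F [ 0.1  1.1 -5. ] 0.011779461748953208
front fin (array([-0.052 ,  0.0002]), array([36.3, 12. ]), 89.61) 0.19699640610314287
flange (array([-0.1123,  0.0005]), array([ 38.2, 150.2]), 179.63) 0.15515343552390554
rail (array([-0.0833,  0.0004]), array([ 90.8, 126.6]), 179.84) 0.11334735608267851
```

>>> move_arm(
  deltas=[0,0,0.01,0,0,-0.004,0,0,0,0.018,0,0,-0.004,0,0,0,0.026,0,0,-0.004,0,0,0,0.032,0,0,-0.004,0,0,0,0.036,0,0,-0.004,0,0,0,0.036,0,0,-0.004,0,0,0,0.036,0,0,-0.004,0],
)

```text
t: 9.35
tool_pos: [0.5559, -0.036, 0.1336]
orientation: [1.909, 2.495, 0.0]
force: [-2.6, 0.7, -0.0]
opening: 0.0115
gripper_force: 50.0
```

```bash
python3 - <<'E'
from h import *
im,d,Q,u,v=look(); X,Y,Z=Q.T
for lab,k in (("front fin",(abs(Y)<.03)&(Z>.15)&(X>-.07)&(X<-.03)),("flange",(abs(Y)<.03)&(X<-.02)&(X>-.23)&(Z>.1165)&(Z<.127)),("rail",(abs(Y)<.06)&(X<-.02)&(Z>.105)&(Z<.1162))):
    print(lab,rect(Q[k]),np.median(Z[k]))
E
```

```text
t 9.4 tcp rail [[-0.1211  0.0008  0.1336]] yaw 105.1569468947771 F [-3.5  0.5  1.4] 0.011483704800480268
front fin (array([-0.0521,  0.0005]), array([36.3, 12. ]), 89.93) 0.1612656810987334
flange (array([-0.1123,  0.0005]), array([ 38.2, 150.1]), 179.93) 0.11938048151748665
rail (array([-0.0754,  0.0002]), array([110.8,  91. ]), 0.01) 0.1133521259039407
```

>>> move_arm(
  deltas=[0.008,0,0,0,0,0,0,0.018,0,0,0,0,0,0,0.028,0,0,0,0,0,0,0.038,0,0,0,0,0,0,0.048,0,0,0,0,0,0,0.058,0,0,0,0,0,0,0.068,0,0,0,0,0,0,0.076,0,0,0,0,0,0,0.08,0,0,0,0,0,0,0.08,0,0,0,0,0,0],
)

```text
t: 10.65
tool_pos: [0.5353, 0.0406, 0.1336]
orientation: [1.908, 2.493, -0.001]
force: [1.8, -8.8, 2.4]
opening: 0.0117
gripper_force: 50.0
```

```bash
python3 - <<'E'
from h import *
s=robot.read_state();print(s["t"],rf(np.array([s["tool_pos"]])).round(4),s["force"],s["wrist_torque"],s["opening"])
E
```

```text
10.65 [[-0.0418  0.0004  0.1336]] [ 1.78336068 -8.83818438  2.37363478] [-1.27313183 -0.27097258  0.03906178] 0.011653225148965506
```

>>> move_arm(
  deltas=[0,0,0,0,0,0,0.65,0,0,0,0,0,0,0.65,0,0,0,0,0,0,0.65,0,0,0,0,0,0,0.65,-0.04,0,0,0,0,0,0.65,-0.071,0,0,0,0,0,0.65,-0.071,0,0,0,0,0,0.65,-0.071,0,0,0,0,0,0.3,-0.071,0,0,0,0,0,0.3,-0.071,0,0,0,0,0,0.3,-0.071,0,0,0,0,0,0.3],
)

```text
t: 12.02
tool_pos: [0.5533, -0.0265, 0.1331]
orientation: [-1.908, -2.495, -0.001]
force: [0.2, 2.3, -0.1]
opening: 0.0357
gripper_force: 50.0
```

```bash
python3 - <<'E'
from h import *
im,d,Q,u,v=look("w4"); X,Y,Z=Q.T; print(robot.read_state()["gripper_force"])
k=(abs(Y)<.03)&(Z>.118)&(Z<.125)&(X<-.02);print(rect(Q[k]))
k=(abs(Y)<.008)&(Z>.135)&(Z<.156)&(X<-.02)&(X>-.09);print("grip",rect(Q[k]))
E
```

```text
t 12.075 tcp rail [[-0.1113  0.0008  0.1332]] yaw 105.19081506692947 F [-0.2  3.3  0.3] 0.03551881314401618
49.99998092651367
(array([-0.0639,  0.0012]), array([87.6, 48.1]), 0.1)
grip (array([-0.0439,  0.0003]), array([47.7, 12. ]), 0.22)
```

View pics/w4.png

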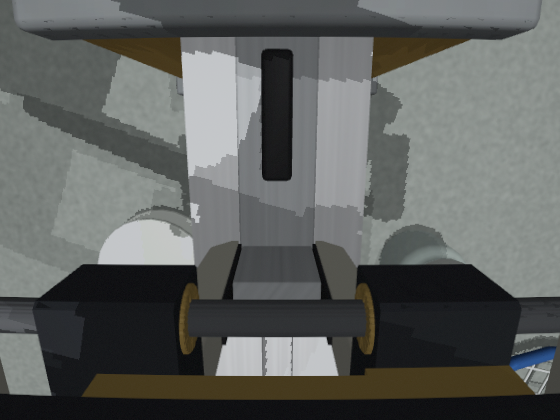

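The picture shows the fingers on the rear fin (about 278,270), with the grip block at (277,115) pointing at the bridge and the scraper seated. Next I drive it on by the fin.

>>> move_arm(
  deltas=[0.008,0,0,0,0,0,0.3,0.018,0,0,0,0,0,0.3,0.028,0,0,0,0,0,0.3,0.038,0,0,0,0,0,0.3,0.048,0,0,0,0,0,0.3,0.058,0,0,0,0,0,0.3,0.068,0,0,0,0,0,0.3,0.075,0,0,0,0,0,0.3,0.077,0,0,0,0,0,0.3,0.077,0,0,0,0,0,0.3],
  squeeze=60,
)

```text
t: 13.32
tool_pos: [0.5338, 0.0453, 0.1336]
orientation: [1.908, 2.492, -0.003]
force: [0.6, -8.3, 1.0]
opening: 0.0353
gripper_force: 60.0
```

```bash
python3 - <<'E'
from h import *
im,d,Q,u,v=look(); X,Y,Z=Q.T
k=(abs(Y)<.03)&(Z>.15)&(Z<.165)&(X>.02);print("beyond",rect(Q[k]) if k.sum()>5 else 0)
k=(abs(Y)<.03)&(Z>.15)&(Z<.165)&(X<-.02);print("rear fin",rect(Q[k]) if k.sum()>5 else 0)
E
```

```text
t 13.375 tcp rail [[-0.0369  0.0006  0.1336]] yaw 105.1317348661382 F [ 1.4 -8.   0.6] 0.035435428842278766
beyond (array([0.0381, 0.0002]), array([11.8, 36.3]), 179.32)
rear fin (array([-0.0341, -0.    ]), array([59.8, 12.6]), 89.81)
```

>>> move_arm(
  deltas=[0,0,0,0,0,0,0.65,0,0,0,0,0,0,0.65,0,0,0,0,0,0,0.65,0,0,-0.05,0,0,0,0.65,0,0,-0.1,0,0,0,0.65,0,0,-0.1,0,0,0,0.65,0.06,0,-0.1,0,0,0,0.65,0.12,0,-0.1,0,0,0,0.65,0.139,0,-0.1,0,0,0,0.65,0.139,0,-0.1,0,0,0,0.65,0.139,0,-0.06,0,0,0,0.65,0.139,0,-0.06,0,0,0,0.65],
)

```text
t: 14.88
tool_pos: [0.495, 0.1792, 0.1895]
orientation: [-1.908, -2.491, 0.009]
force: [-0.4, -0.7, -0.2]
opening: 0.0602
gripper_force: 0.0
```

```bash
python3 - <<'E'
from h import *
im,d,Q,u,v=look("w5"); X,Y,Z=Q.T
k=(abs(Y)<.03)&(Z>.155)&(Z<.165)&(X>.08);print("front fin",rect(Q[k]) if k.sum()>5 else 0)
k=(abs(Y)<.03)&(Z>.1165)&(Z<.125)&(X>.06);print("flange",rect(Q[k]) if k.sum()>5 else 0)
k=(abs(Y)<.006)&(Z>.098)&(Z<.1115)&(X>.1);print("shoe web",rect(Q[k]) if k.sum()>5 else 0)
E
```

```text
t 14.925 tcp rail [[0.1027 0.0016 0.1917]] yaw 105.0758282803929 F [0.6 0.  0.8] 0.06049914741439208
front fin (array([0.1015, 0.    ]), array([36.1, 12.4]), 89.81)
flange (array([ 0.0883, -0.0001]), array([37.9, 56.6]), 179.82)
shoe web (array([ 1.459e-01, -1.000e-04]), array([11.9, 60. ]), 179.86)
```

View pics/w5.png

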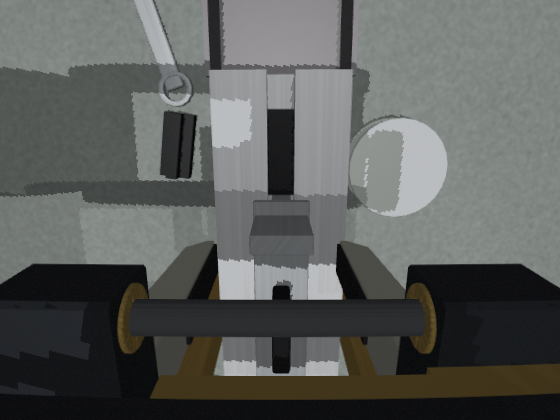

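>>> move_arm(
  deltas=[-0.001,0.001,0.03,0,0,0,0.65,-0.001,0.001,0.055,0,0,0,0.65,-0.001,0.001,0.06,0,0,0,0.65,-0.001,0.001,0.06,0,0,0,0.65,-0.001,0.001,0.06,0,0,0,0.3,-0.001,0.001,0.06,0,0,0,0.3,-0.001,0.001,0.06,0,0,0,0.3,-0.001,0.001,0.06,0,0,0,0.3],
)

```text
t: 15.92
tool_pos: [0.4984, 0.1805, 0.1338]
orientation: [1.909, 2.495, 0.001]
force: [-2.3, -0.1, 4.9]
opening: 0.0359
gripper_force: 60.0
```

```bash
python3 - <<'E'
from h import *
s=robot.read_state();print(s["t"],rf(np.array([s["tool_pos"]])).round(4),s["force"],s["opening"],s["gripper_force"])
E
```

```text
15.925 [[ 0.103  -0.0009  0.1338]] [-2.32150934 -0.13981316  4.90191663] 0.03585817533563857 60.00196874141693
```

>>> move_arm(
  deltas=[0.008,0,0,0,0,0,0.3,0.018,0,0,0,0,0,0.3,0.028,0,0,0,0,0,0.3,0.038,0,0,0,0,0,0.3,0.048,0,0,0,0,0,0.3,0.058,0,0,0,0,0,0.3,0.068,0,0,0,0,0,0.3,0.078,0,0,0,0,0,0.3,0.088,0,0,0,0,0,0.3,0.098,0,0,0,0,0,0.3,0.107,0,0,0,0,0,0.3,0.113,0,0,0,0,0,0.3],
)

```text
t: 17.42
tool_pos: [0.4693, 0.2893, 0.1337]
orientation: [1.908, 2.493, 0.0]
force: [1.6, -5.6, 4.1]
opening: 0.0356
gripper_force: 60.0
```

```bash
python3 - <<'E'
from h import *
im,d,Q,u,v=look(); X,Y,Z=Q.T; np.savez("w6",im=im)
k=(abs(Y)<.05)&(X>.215)&(X<.32)&(Z<.08)&(im[v,u].max(1)<60)&(Z>.008);print("shoe in bin?",rect(Q[k]) if k.sum()>5 else 0,k.sum(),np.median(Z[k]) if k.any() else 0)
E
```

```text
t 17.475 tcp rail [[ 0.2162 -0.0016  0.1338]] yaw 105.16363899036772 F [ 0.7 -2.7  6. ] 0.03545791907051425
shoe in bin? (array([0.2781, 0.0206]), array([59.4, 23.3]), 28.09) 1923 0.033353038657509215
```

>>> move_arm(
  deltas=[0,0,0,0,0,0,0.65,0,0,0,0,0,0,0.65,0,0,0,0,0,0,0.65,0,0,0,0,0,0,0.65,0,0,-0.05,0,0,0,0.65,0,0,-0.1,0,0,0,0.65,0,0,-0.15,0,0,0,0.65,0,0,-0.15,0,0,0,0.65,0,0,-0.15,0,0,0,0.65],
)

```text
t: 18.6
tool_pos: [0.4685, 0.2895, 0.2826]
orientation: [-1.909, -2.495, 0.0]
force: [-0.2, 0.0, -1.0]
opening: 0.0601
gripper_force: 0.0
```

```bash
python3 - <<'E'
from h import *
im,d,Q,u,v=look("w7"); X,Y,Z=Q.T
for a in ((.155,.166,.19),(.155,.166,.05),(.1168,.125,.06)):
    k=(abs(Y)<.03)&(Z>a[0])&(Z<a[1])&(X>a[2])&(X<.26)
    if k.sum()>5: print(a,rect(Q[k]),np.median(Z[k]))
k=(abs(Y)<.05)&(X>.21)&(X<.325)&(Z<.08)&(im[v,u].max(1)<60)&(Z>.008);print("shoe",rect(Q[k]),k.sum(),np.percentile(Z[k],[5,50,95]))
E
```

```text
t 18.65 tcp rail [[ 0.2158 -0.0004  0.2815]] yaw 105.15416470587186 F [-0.4 -0.6 -0.6] 0.060302114961962076
(0.155, 0.166, 0.19) (array([ 0.2147, -0.0021]), array([35.5, 12. ]), 89.26) 0.16125218804176567
(0.155, 0.166, 0.05) (array([ 0.1441, -0.0012]), array([ 35.5, 153.2]), 179.33) 0.16117971880718018
(0.1168, 0.125, 0.06) (array([ 0.167 , -0.0016]), array([ 37.9, 124.8]), 179.57) 0.11939051536448739
shoe (array([0.2744, 0.0274]), array([59.8, 29.6]), 28.3) 1302 [0.01402885 0.02753609 0.03404664]
```

View pics/w7.png

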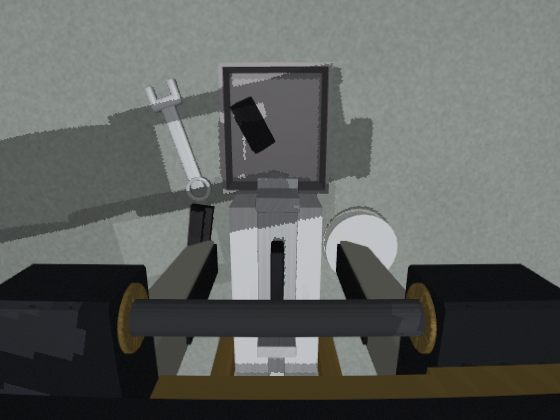

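The picture shows the shoe lying in the bin at (252,125). The scraper is seated at x = 0.144 m, 1.2 mm off the centre line and within 1 degree of it, and the gripper is clear.

```bash
python3 -c "
from plant import robot
print(robot.close_job())"
```

```text
the job is handed in; nothing more can be done
None
```

The job is handed in at about 18.7 s of the 61 s allowed: the broken shoe lies in the catch bin, and the scraper is seated in the slot 144 mm past the bridge with the gripper clear. The hand-in gave no verdict.

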